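Face the canister to the reader and counter-hold the collar bolt

TASK

I want the specimen canister clamped with its label squarely towards the code reader: turn the labelled canister in its collar until it faces the reader and let go of it. Then reach down into the narrow gap behind the bracket, grip the hex head of the bolt that the nut runner is slowly dragging round, and hold it still so that the nut can be tightened; finish while holding it firmly, do not let go. Leave the loose things lying about where they are.

Things in the scene. Friction and masses are not known exactly. Their poses are not given: they have to be found in the camera images.
- fixture: clamping fixture fixed to the table: base plate 8 thick, upright white bracket (110 wide along y, x -36 to -30, top at z 110). mm in its own frame: origin on the table below the bolt head, z up, x from the bracket back towards the lamp housing, y along the gap, to the canister's side. Canister axis at x -68, y 100, its collar's top at z 58. Only the canister stands above z 110
- gap_mouth (a point): middle of the gap behind the bracket, 110 above the table, 30 straight above the bolt's axis; axes as the fixture's. The gap is 60 wide along x, from the bracket at x -30 to the white lamp housing (62 deep, 180 wide, its top 100 above the table) at x +30, open above and at both ends, its floor the base plate
- runner_tail (a point): centre of the front end of the nut runner, a grey cylinder of diameter 40, level along the fixture's x, 80 above the table, reaching from here 85 back in +x, then 18 more as a thinner socket to the bracket; axes as the fixture's
- bolt_head (a point): steel hex head of the bolt, hidden in the gap: 24 across flats, 28 across corners, 14 thick along its x; origin at its centre, 80 above the table, midway across the gap. x is the bolt's axis (level, parallel to the fixture's x); y and z turn with it. One pair of flats is square to its z. A shank of diameter 16 joins it to the bracket on its -x side. It can only turn
- bolt (a joint): angle of the bolt about the fixture's x, rad; a pair of flats faces along the fixture's y at pi/2 and every pi/3 from there. The nut runner drags it round (growing) at about 0.3 rad/s with about 0.04 N m unless it is held; closing fingers easily stop it or push it round
- canister_lid (a point): centre of the labelled canister's lid top, 138 above the table, z up; x points to the label side. Upright aluminium canister, diameter 44 (black lid, the top 8, diameter 45), in the collar, bare from 58 up. Label: striped paper panel 40 tall on the upper part of the x side; a bar 20 long, 6 wide, 4 high on the lid runs from its centre to the rim on that side
- canister (a joint): angle of the labelled canister in its collar, rad, counterclockwise from above, from the fixture's x to the label; free to turn between -3.1 and 6.2, stays where it is left (friction about 0.05 N m)
- reader_window (a point): centre of the dark window of the code reader, a grey block 52 wide, 50 deep on a foot 60 wide, top 116 above the table, fixed beside the canister; window 98 above the table, 95 from the canister's axis; its x points straight away from the canister, into the block
- spare_bolt: bystander: a spare hex bolt standing on its head on the fixture's base, in front of the bracket; head 24 across flats, 44 tall; origin under its centre (mm)
- spare_nut: bystander: a spare hex nut, 24 across flats, 13 tall, flat on the fixture's base in front of the bracket; origin under its centre (mm)
- spare_canister: bystander: a second aluminium canister, diameter 45, 126 tall, without label or lid bar, upright on the table; origin under its centre (mm)
- reagent_bottle: bystander: a bottle, diameter 60, 140 tall, upright on the table; origin under its centre (mm)
- specimen_jar: bystander: a small glass jar, diameter 56, 70 tall, upright on the table; origin under its centre (mm)
- petri_dish: bystander: a flat round covered dish, diameter 92, 22 tall, on the table; origin under its centre (mm)
- wrench: bystander: an open-ended wrench lying on the table, along its own x axis
- screwdriver: bystander: a screwdriver lying on the table, along its own x axis
Not all that is in view belongs to the job. Leave any blue look-alike of the part that bears reader_window alone.

How it is judged (in metres and radians):
On the way, in this order (a step that is already met when the one before it is completed fails the run):
1. the canister's label faces the reader and the canister has been let go (x of reader_window in the frame of canister_lid above 0.05 m and y of reader_window in the frame of canister_lid between -0.025 and 0.025 m and distance between the grasp point and canister_lid above 0.06 m), for 0.2 s.
2. the bolt head is gripped between the fingers and no longer turns (distance between the grasp point and bolt_head below 0.022 m and contact force between the fingers and bolt above 3 N and velocity of joint bolt between -0.06 and 0.06 rad/s), for 0.5 s.
At the end, for the whole second after the job is handed in: The reader's window lies straight ahead of the canister's label (within 25 mm sideways at 95 mm, about 15 degrees); the bolt head is between the finger pads (within 22 mm of the middle of the grasp), gripped with over 3 N, and turns slower than 0.06 rad/s; the hold goes on to the end (all of step 2 and x of reader_window in the frame of canister_lid above 0.05 m and y of reader_window in the frame of canister_lid between -0.025 and 0.025 m); the arm keeps its last pose, push and grip.
It fails at once if a loose thing was moved more than 30 mm (distance of any of spare_bolt, spare_nut, spare_canister, reagent_bottle, specimen_jar, petri_dish, wrench, screwdriver from where it was at the start of the episode above 0.03 m).
It also fails if it takes over 58 s, if anything falls off the work surface, if the arm or the gripper's body presses on something with over 40 N, if the wrist force passes 120 N, or if a joint passes its speed limit or range.

ROBOT

A 7-joint arm with a two-finger parallel gripper is mounted at the origin on the work surface. World frame = base frame: x ahead of the robot, y to its left, z up, the work surface at z = 0. Lengths are in mm, angles in rad, forces in N, time in s.
With the tool pointing down it reaches from about 400 to 900 mm from the base axis. Payload 5.6 kg.
Tool frame: the origin (TCP) lies midway between the tips of the shut fingers; the grasp point (between the pads) lies 19 mm behind it; z points along the fingers, y is the line along which they close (so a half turn about z gives the same grasp; the last joint's range is limited). The gripper opens to 92 mm and grips with 3 to 60 N. Pads are 20 mm wide; open, the fingers measure 128 mm over their backs; the gripper's body (75 mm by 189 mm) begins 69 mm behind the grasp point.
Start: joints at [-1.386, 0.468, -0.012, 1.603, 0.006, 1.071, -0.056], TCP at [146.834, 633.205, 214.592] pointing down, gripper open.
Joint ranges: [-2.53, 2.53], [-0.31, 2.02], [-1.57, 1.55], [0.28, 2.44], [-1.29, 4.43], [0.15, 1.84], [-2.92, 2.92]. Speed limits (rad/s): [2.57, 2.57, 3.14, 3.14, 3.14, 3.14, 3.14].

INTERFACE

Orientations are given as a rotation vector (axis times angle).
In Python, from cell import robot, grip, kin, viewer gives the robot as it stands. Calls block until the motion is done:
- robot.movep(position, orientation): joint-space move of the TCP to a pose.
- robot.servo_line(position, feed=150, rotation=None): straight line of the TCP; rotation=None keeps the orientation; feed is the mean speed in mm/s.
- robot.goto_joints(angles): joint-space move.
- grip(opening, newtons=None): opening from 0.0 (shut) to 1.0 (fully open); newtons is the grip in N (None keeps the last); returns when the fingers have stopped.
- robot.hold(seconds).
- kin.ik(position, orientation): joint angles nearest the present ones, or None.
- robot.observe(): the state.
- viewer.read_camera(name): name is "scene" or "side" or "wrist"; returns the picture (420x560x3 uint8, red, green, blue); there is no depth.
- viewer.camera_info(name): a dict with "camera_matrix" (3x3 intrinsics, pixels), "R" (3x3) and "t" (3): a world point X has camera coordinates R X + t. Camera axes: x right, y down, z forward; pixel columns grow to the right and rows downward; lengths in mm; the calibration is good to about 2 mm. A picture is of the moment at which its call begins: read the wrist's pose just before it. camera_info takes no time and is no camera call; for the wrist camera it gives the pose at the moment of the call.
A pose or a line that the arm cannot do raises robot.IKError and nothing moves.
- robot.job_done(): hands the job in; it is judged then, once.
Trained networks look in the newest picture that a camera, given by its name, has taken for a name from the list of things; names that differ only in an ending like _2 or _b are one class to them, and where a whole thing is asked for, a point or a joint stands for the part that bears it (a point fixed in the world has none). Each returns a list of dicts, best first, with "confidence" (0 to 1); they miss things now and then, are a little off and sometimes report something else, mostly with a low value. They report only what shows in the picture. A call takes as long as a camera call. They do not tell look-alikes from the thing itself.
- viewer.silhouettes(name, camera): "mask" (420x560 bool, what is visible of it).
- viewer.pinpoint(name, camera): "at" ([x, y, z] in mm, in the coordinates of the camera as it stood for that picture, good to about 4 mm: a listed point, or the origin of a listed thing).
The state is a dict: "t": time; "joints": joint angles; "joint_velocities": joint speeds; "joint_torque": joint torques, N m; "tcp_pos": TCP position; "tcp_rot": TCP orientation; "contact_force": force on the tool from outside, world axes, zero at the start; "wrist_torque": the same for the moment, N m; "grip_width": opening from 0.0 (shut) to 1.0 (fully open); "grip_force": force on a finger pad.
Only numpy, scipy, OpenCV 4.12 (cv2) and the standard library are available. Lean on these libraries where they do the work, as an engineer would, in place of code of your own. Each camera call takes 0.05 s, during which the arm holds its last target. There are 200 camera calls.

## Working session

There is one attempt and no reset: what is moved stays moved. The work goes in short steps, each a Python script; the robot and the scene stay as the last script left them, time stands still between calls to the robot, and variables do not carry over. Pictures are saved under pics/ and viewed, at most 10 in all, crops included, and the job is handed in when it is done.

```bash
ls; mkdir -p pics
cat > h.py <<'E'
import numpy as np, cv2
from cell import robot, grip, kin, viewer
from scipy.spatial.transform import Rotation as Ro
def pts(name,cam):
    i=viewer.camera_info(cam);R=np.array(i["R"]);t=np.array(i["t"])
    return [(round(d["confidence"],2),(R.T@(np.array(d["at"])-t)).round(1),px(cam,R.T@(np.array(d["at"])-t))) for d in viewer.pinpoint(name,cam)]
def px(cam,X):
    i=viewer.camera_info(cam);c=np.array(i["R"])@X+np.array(i["t"]);p=np.array(i["camera_matrix"])@c
    return (p[:2]/p[2]).round(0).astype(int).tolist()
def shot(cam,fn=None):
    im=viewer.read_camera(cam)
    if fn: cv2.imwrite("pics/"+fn,cv2.cvtColor(im,cv2.COLOR_RGB2BGR))
    return im
E
python3 - <<'E'
from h import *
a=shot("scene");b=shot("side")
for c in("scene","side"):
    for n in("fixture","gap_mouth","runner_tail","canister_lid","reader_window","bolt_head"):
        for r in pts(n,c): print(c,n,r)
c=shot("wrist","w0.png")
cv2.imwrite("pics/a.png",cv2.cvtColor(cv2.resize(np.vstack([a,b]),(800,1200)),cv2.COLOR_RGB2BGR)[:600]);
cv2.imwrite("pics/b.png",cv2.cvtColor(cv2.resize(b,(800,600)),cv2.COLOR_RGB2BGR))
s=robot.observe();print(s["t"],s["tcp_pos"],s["tcp_rot"])
E
```

```text
pics
scene fixture (0.66, array([ 6.243e+02,  2.000e-01, -3.000e-01]), [293, 265])
scene fixture (0.55, array([ 6.373e+02,  4.658e+02, -6.000e-01]), [420, 204])
scene gap_mouth (0.72, array([619.1,  -3.2, 106.4]), [291, 235])
scene gap_mouth (0.66, array([523.9, -48.6,  10.5]), [257, 246])
scene runner_tail (0.8, array([485. ,  42. ,  80.9]), [277, 206])
scene runner_tail (0.46, array([624.2,  -1. ,  80.3]), [293, 243])
scene runner_tail (0.32, array([ 480.7, -487.2,    0. ]), [86, 312])
scene canister_lid (0.85, array([582.8, 115.6, 136.2]), [322, 200])
scene canister_lid (0.23, array([566.3, 206.8,  96.1]), [343, 197])
scene reader_window (0.91, array([453.9, 234.7,  97.8]), [326, 173])
scene reader_window (0.58, array([567.6, 208.6,  96.1]), [344, 197])
scene reader_window (0.33, array([395.8, 390.5,   3.1]), [350, 172])
scene bolt_head (0.75, array([635.8, 469.7,   1.9]), [421, 203])
scene bolt_head (0.68, array([622. ,   0.8,  79. ]), [293, 243])
scene bolt_head (0.16, array([ 481.4, -488.2,   -3. ]), [86, 313])
side fixture (0.96, array([624.3,   1.6,   1.8]), [321, 237])
side gap_mouth (0.8, array([6.187e+02, 5.000e-01, 1.079e+02]), [322, 212])
side runner_tail (0.73, array([480.4,  39.7,  77.6]), [271, 216])
side canister_lid (0.85, array([584.7, 113.8, 131.5]), [302, 181])
side reader_window (0.94, array([561.6, 202.1,  95.5]), [288, 172])
side reader_window (0.68, array([448.6, 235.7,  93.6]), [250, 170])
side bolt_head (0.64, array([622.6,   1.4,  74.5]), [323, 220])
0.75 [146.8407651  633.19479157 214.6023728 ] [3.57178162e-01 3.12116082e+00 4.92170759e-05]
```

View pics/a.png

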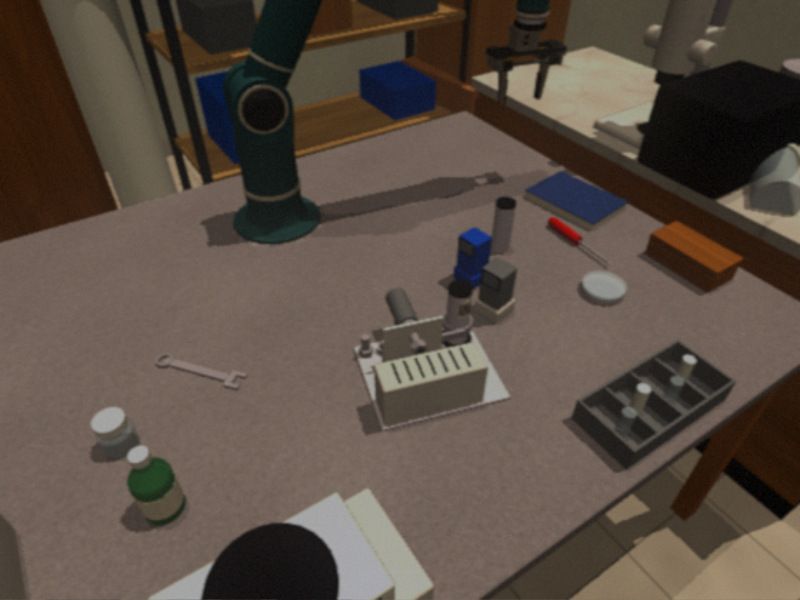

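View pics/b.png

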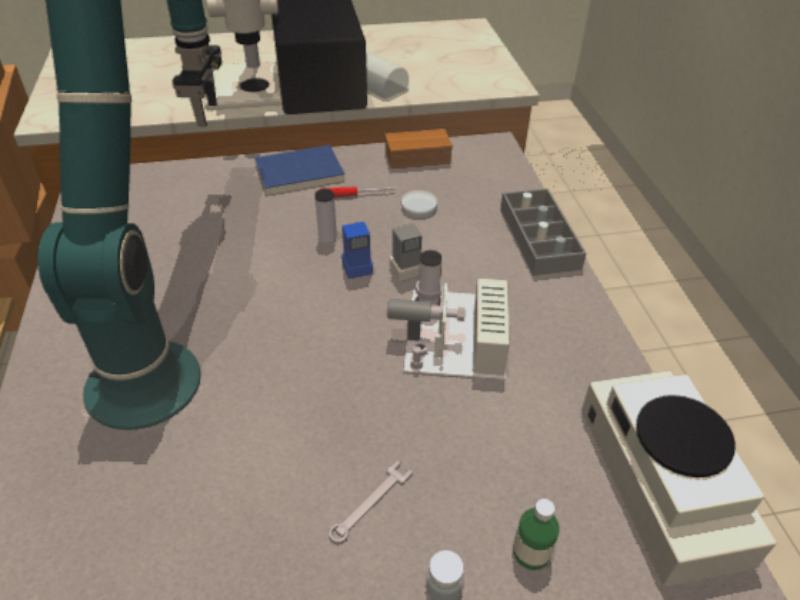

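Run:
```python
from h import *
# where is the wrist camera in the tool frame
i=viewer.camera_info("wrist");s=robot.observe();R=np.array(i["R"]);t=np.array(i["t"])
T=Ro.from_rotvec(s["tcp_rot"]).as_matrix()
print("cam in tool",T.T@(-R.T@t-s["tcp_pos"]),"axis",(T.T@R.T[:,2]).round(2))
for ang in np.radians(np.arange(0,180,15)):
    # tool y direction = ang, z down
    y=np.array([np.cos(ang),np.sin(ang),0]);z=np.array([0,0,-1]);x=np.cross(y,z)
    for sg in(1,-1):
        q=kin.ik([585,115,113],Ro.from_matrix(np.c_[sg*x,sg*y,z]).as_rotvec())
        print(int(np.degrees(ang)),sg,None if q is None else np.round(q,2))
try:
    ang=np.radians(75);y=np.array([np.cos(ang),np.sin(ang),0]);z=np.array([0,0,-1])
    robot.movep([560,115,300],s["tcp_rot"])
except robot.IKError as e: print(e)
shot("wrist","w1.png")
for n in("canister_lid","reader_window","gap_mouth","runner_tail","bolt_head"):
    for r in pts(n,"wrist"): print(n,r)
s=robot.observe();print(s["t"],s["joints"])
```

```text
cam in tool [  75.50934308    0.76678864 -170.2288777 ] axis [-0.26 -0.    0.96]
0 1 [-0.68  0.54  0.57  1.85 -0.38  0.86  0.08]
0 -1 [-0.2   0.5  -0.07  1.82  0.04  0.83  2.85]
14 1 [-0.65  0.54  0.53  1.85 -0.35  0.85  0.31]
14 -1 [-1.1   0.96  1.34  1.87 -1.02  1.21 -2.28]
29 1 [-0.62  0.53  0.49  1.85 -0.32  0.85  0.55]
29 -1 [-1.1   0.96  1.34  1.87 -1.02  1.21 -2.02]
45 1 [-0.57  0.52  0.43  1.84 -0.28  0.84  0.78]
45 -1 [-1.1   0.96  1.34  1.87 -1.02  1.21 -1.76]
59 1 [-0.53  0.51  0.37  1.84 -0.24  0.83  1.01]
59 -1 [-1.1   0.96  1.34  1.87 -1.02  1.21 -1.5 ]
75 1 [-0.49  0.51  0.32  1.84 -0.21  0.83  1.24]
75 -1 [-1.01  0.77  1.11  1.87 -0.81  1.04 -1.39]
90 1 [-0.46  0.5   0.27  1.83 -0.17  0.83  1.47]
90 -1 [-0.77  0.58  0.71  1.86 -0.48  0.88 -1.41]
105 1 [-0.41  0.5   0.21  1.83 -0.14  0.83  1.7 ]
105 -1 [-0.74  0.57  0.66  1.85 -0.45  0.87 -1.17]
119 1 [-0.37  0.5   0.16  1.83 -0.1   0.82  1.93]
119 -1 [-0.74  0.57  0.66  1.85 -0.44  0.87 -0.91]
135 1 [-0.33  0.5   0.11  1.83 -0.07  0.82  2.17]
135 -1 [-0.75  0.57  0.68  1.85 -0.46  0.88 -0.64]
150 1 [-0.28  0.5   0.04  1.82 -0.03  0.82  2.39]
150 -1 [-0.73  0.56  0.64  1.85 -0.43  0.87 -0.4 ]
165 1 [-0.24  0.5  -0.02  1.82  0.01  0.83  2.62]
165 -1 [-0.7   0.55  0.6   1.85 -0.4   0.86 -0.16]
canister_lid (0.65, array([582.9, 113. , 137.7]), [288, 215])
reader_window (0.73, array([562.9, 208.9,  98.9]), [363, 173])
reader_window (0.73, array([450.3, 236. ,  99.1]), [371, 67])
gap_mouth (0.77, array([620.2,  -2.5, 110. ]), [204, 257])
runner_tail (0.58, array([481.7,  39.5,  82. ]), [210, 136])
bolt_head (0.72, array([619.9,   1.6,  77.6]), [213, 246])
3.425 [-0.64502362  0.26473605  0.47026748  1.72551275 -0.12847128  1.1818855
  1.20351614]
```

View pics/w1.png

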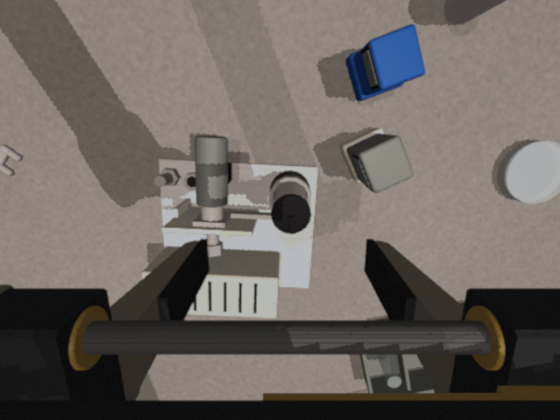

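Reader candidates: the blue block at (390,62) and the grey block at (378,160). The grey one fits: it is not blue and it is about 95 mm from the canister. I'll confirm this with an enlarged crop, which also shows the lid bar.

Run:
```python
import cv2
a=cv2.imread("pics/w1.png")[120:240,250:410]
cv2.imwrite("pics/c1.png",cv2.resize(cv2.convertScaleAbs(a,alpha=1.6,beta=15),(800,600),interpolation=cv2.INTER_CUBIC))
```

```text
(no output)
```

View pics/c1.png

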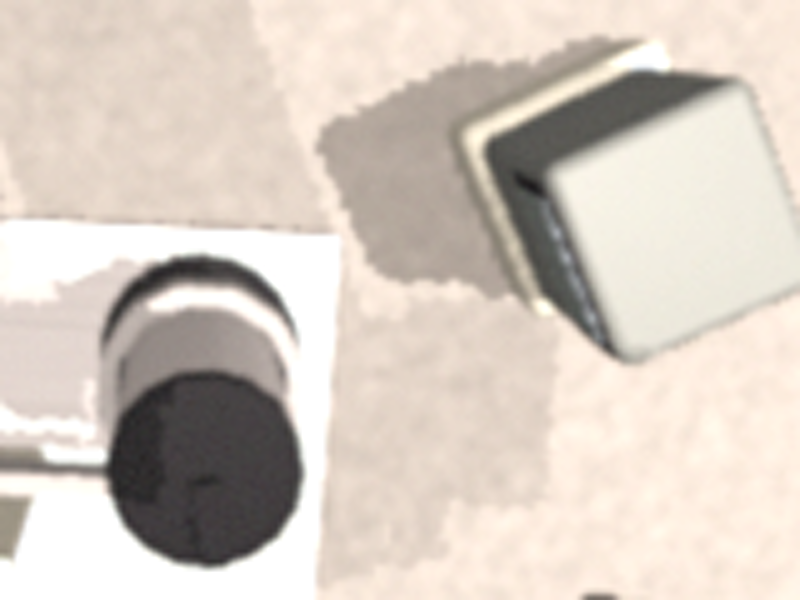

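```bash
cat >> h.py <<'E'
def rot(deg):
    a=np.radians(deg);y=np.array([np.cos(a),np.sin(a),0]);z=np.array([0,0,-1.]);return Ro.from_matrix(np.c_[np.cross(y,z),y,z]).as_rotvec()
def unproj(cam,u,v,zz):
    i=viewer.camera_info(cam);R=np.array(i["R"]);c=-R.T@np.array(i["t"]);d=R.T@np.linalg.solve(i["camera_matrix"],[u,v,1]);return c+d*(zz-c[2])/d[2]
E
python3 - <<'E'
from h import *
r=rot(20);T=Ro.from_rotvec(r).as_matrix()
robot.movep(np.array([584,114,190])-16*T[:,0],r)
im=shot("wrist","w2.png")
for n in("canister_lid","reader_window","runner_tail"):
    for q in pts(n,"wrist"): print(n,q)
u,v=px("wrist",np.array([584,114,138]));print(u,v)
a=im[max(v-75,0):v+75,u-100:u+100]
cv2.imwrite("pics/c2.png",cv2.cvtColor(cv2.resize(cv2.convertScaleAbs(a,alpha=2.2,beta=10),(800,600),interpolation=cv2.INTER_CUBIC),cv2.COLOR_RGB2BGR))
print(robot.observe()["t"])
E
```

```text
canister_lid (0.65, array([585.2, 111.7, 138.3]), [286, 210])
canister_lid (0.16, array([565.1, 211.2,  97. ]), [306, 72])
reader_window (0.86, array([563.5, 210.1,  94.9]), [303, 73])
runner_tail (0.85, array([479.6,  40.5,  79.1]), [156, 224])
286 207
4.425
```

View pics/c2.png

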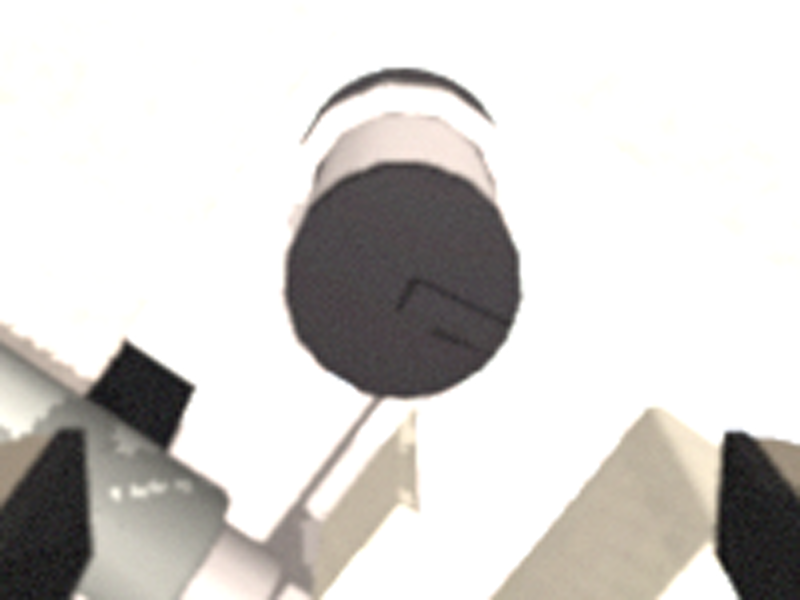

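The bar on the lid runs from about (408,295) to the rim at (497,335) in the crop. I'll compute its heading, then grip and turn.

Run:
```python
from h import *
g=lambda x,y,z=142:unproj("wrist",186+x/4,132+y/4,z)[:2]
d=g(510,320)-g(418,281);th=np.degrees(np.arctan2(d[1],d[0]))
d2=g(480,350)-g(433,330)
c=(g(403,281,138)+[585,112.5])/2
w=np.array([563.7,207.5]); rd=np.degrees(np.arctan2(*(w-c)[::-1]))
print(th,np.degrees(np.arctan2(d2[1],d2[0])),g(403,281,138),c,rd,np.linalg.norm(w-c))
np.savez("s.npz",c=c,th=th,rd=rd)
dt=(rd-th+180)%360-180
print("turn",dt)
assert dt>0 and dt<160
r0=20
robot.movep([*c,190],rot(r0));grip(1.0)
robot.servo_line([*c,113],feed=80)
grip(0.0,15);s=robot.observe();print(s["t"],s["grip_width"],s["grip_force"],s["contact_force"],s["tcp_pos"])
n=int(np.ceil(dt/15))
for k in range(1,n+1):
    robot.servo_line([*c,113],rotation=rot(r0+dt*k/n),feed=80) if False else robot.movep([*c,113],rot(r0+dt*k/n))
s=robot.observe();print(s["t"],s["joints"],s["grip_width"],s["contact_force"],s["tcp_pos"])
grip(1.0)
T=Ro.from_rotvec(s["tcp_rot"]).as_matrix()
robot.servo_line([*c,190],feed=120);robot.hold(.3)
im=shot("wrist","w3.png")
for nme in("canister_lid","reader_window"):
    for q in pts(nme,"wrist"): print(nme,q)
u,v=px("wrist",np.array([*c,138]));v=min(v,345);print(u,v)
a=im[v-75:v+75,u-100:u+100]
cv2.imwrite("pics/c3.png",cv2.cvtColor(cv2.resize(cv2.convertScaleAbs(a,alpha=2.2,beta=10),(800,600),interpolation=cv2.INTER_CUBIC),cv2.COLOR_RGB2BGR))
print(robot.observe()["t"])
```

```text
-3.4663211518990766 -3.7423157378140632 [583.39620244 117.35143017] [584.19810122 114.92571508] 102.48517813670685 94.81650901305164
turn 105.95149928860593
6.7833 0.4801888118157869 15.00003308057785 [-0.51306795 -0.39635568  0.48158132] [584.1793473  114.93757728 112.98293526]
9.25 [-0.3243134   0.49523237  0.09471441  1.82642719 -0.06318455  0.8219675
  1.99229017] 0.48623115145653545 [ 3.55059149  3.96153008 -1.46560742] [584.43681846 116.03291734 112.99470005]
canister_lid (0.69, array([586.9, 116.2, 136.6]), [284, 230])
canister_lid (0.59, array([534.9, -18.4,  10.1]), [209, 79])
canister_lid (0.49, array([479.5,  38.4,  79.7]), [284, 53])
reader_window (0.9, array([563. , 211.1,  97.1]), [385, 253])
reader_window (0.61, array([450.3, 235.8,  99.9]), [497, 169])
285 227
11.3167
```

View pics/c3.png

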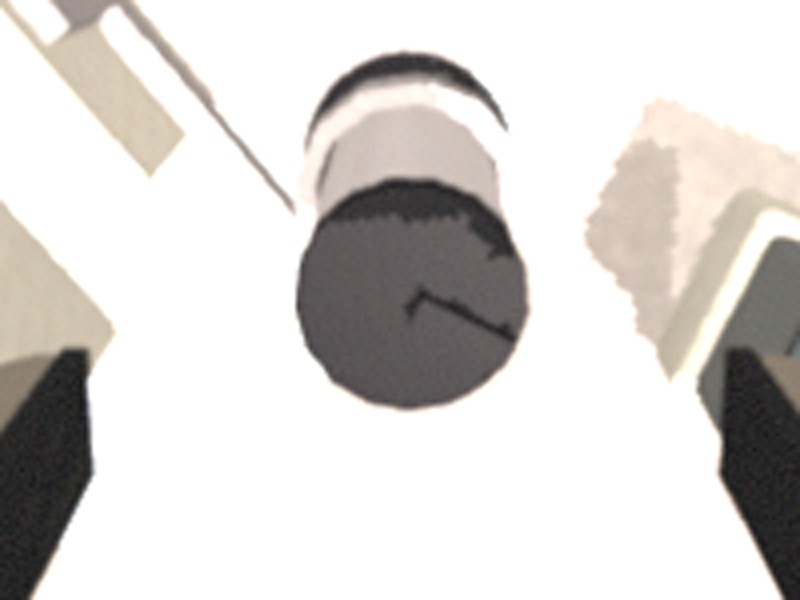

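The bar now points towards the grey reader. Next, above the gap for one close look at the bolt head.

Run:
```python
from h import *
r=rot(73.5);T=Ro.from_rotvec(r).as_matrix();print(T[:,0])
robot.movep([620.4,-.2,200],r)
im=shot("wrist","w4.png")
for n in("gap_mouth","bolt_head","canister_lid","runner_tail"):
    for q in pts(n,"wrist"): print(n,q)
print(px("wrist",np.array([620.4,-.2,80])),kin.ik([620.4,-.2,61],r))
u,v=px("wrist",np.array([620.4,-.2,80]));v=min(v,320);a=im[v-100:v+100,u-133:u+133]
cv2.imwrite("pics/c4.png",cv2.cvtColor(cv2.resize(cv2.convertScaleAbs(a,alpha=1.5,beta=10),(800,600),interpolation=cv2.INTER_CUBIC),cv2.COLOR_RGB2BGR))
print(u,v,robot.observe()["t"])
```

```text
[-9.58819735e-01  2.84015345e-01 -1.21197340e-16]
gap_mouth (0.9, array([619.7,  -2.6, 106.3]), [280, 213])
bolt_head (0.76, array([618.5,   2.2,  78.3]), [285, 203])
canister_lid (0.64, array([587.3, 114.7, 138.1]), [423, 140])
runner_tail (0.55, array([479.2,  42.8,  81.4]), [286, 33])
[284, 205] [-0.26267081  0.61354871  0.28181913  1.79751849 -0.23379528  0.76310766
  1.42302543]
284 205 12.2167
```

View pics/c4.png

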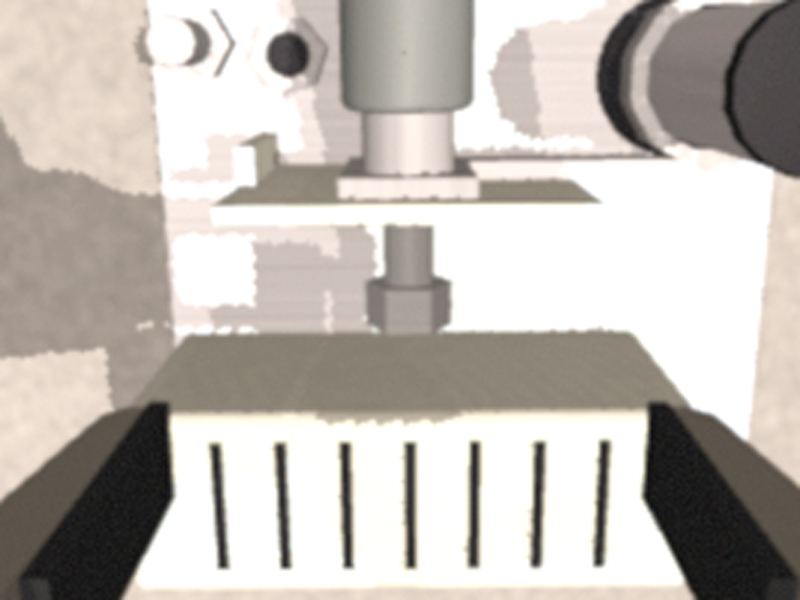

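The head at crop (408,305) matches the estimate within 2 mm and the yaw is square to the bracket. Descending to grip it.

Run:
```python
from h import *
u=unproj("wrist",287,206,85);print(u)
p=[620.2,.8]
robot.servo_line([*p,120],feed=100);robot.servo_line([*p,61],feed=60)
print(robot.observe()["contact_force"])
grip(0.0,25)
for _ in range(4):
    robot.hold(.5);s=robot.observe();print(s["t"],s["grip_width"]*92,s["grip_force"],np.round(s["contact_force"],2),np.round(s["wrist_torque"],2),np.round(s["tcp_pos"],1))
im=shot("wrist");
for q in pts("bolt_head","wrist")+pts("canister_lid","wrist"): print(q)
b=shot("side")
x=np.hstack([cv2.resize(im[130:330,180:380],(400,400)),cv2.resize(b[130:270,250:390],(400,400),interpolation=cv2.INTER_CUBIC)])
cv2.imwrite("pics/c5.png",cv2.cvtColor(cv2.convertScaleAbs(x,alpha=1.5,beta=10),cv2.COLOR_RGB2BGR))
```

```text
[620.63046346   2.65562319  85.        ]
[-0.16945132 -0.94755185  0.46363375]
15.8167 26.050536450253475 24.99988552182913 [-0.01  3.51 -1.84] [ 0.74 -0.26  0.07] [620.3   1.3  61. ]
16.3167 25.671520097925455 24.99985970556736 [ 1.23  5.07 -1.38] [ 1.04 -0.39 -0.01] [620.3   1.3  61. ]
16.8167 25.64038176801025 24.999796114861965 [ 2.46  4.87 -1.1 ] [ 1.06 -0.43 -0.02] [620.3   1.3  61. ]
17.3167 25.895207412937538 24.999775551259518 [ 2.26  4.21 -1.12] [ 1.04 -0.38 -0.04] [620.3   1.3  61. ]
(0.89, array([6.212e+02, 6.000e-01, 8.050e+01]), [284, 273])
(0.29, array([522. , -51.9,   5.7]), [171, 117])
```

View pics/c5.png

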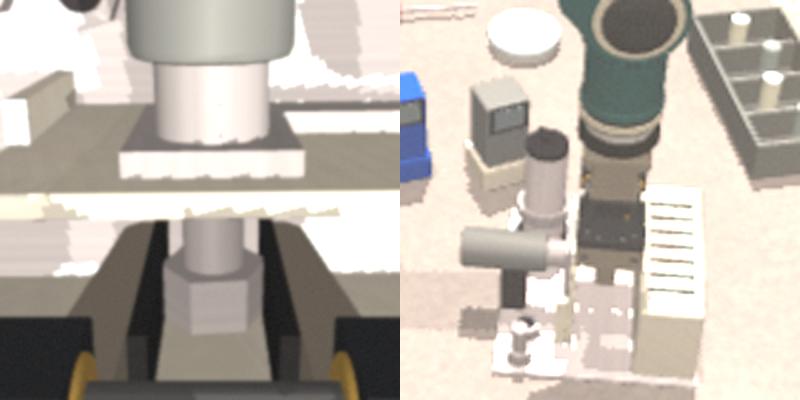

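Run:
```python
from h import *
f=lambda:np.mean([shot("wrist")[240:305,255:320].astype(float) for _ in range(4)],0)
a=f();W=[]
for _ in range(15): robot.hold(.2);s=robot.observe();W.append(s["grip_width"]*92)
b=f();d=np.abs(a-b).mean(2);print(np.round(W,2),d.mean(),d.max(),s["grip_force"],s["t"])
cv2.imwrite("pics/c6.png",cv2.cvtColor(cv2.convertScaleAbs(cv2.resize(b.astype(np.uint8),(600,600),interpolation=cv2.INTER_CUBIC),alpha=1.5),cv2.COLOR_RGB2BGR))
```

```text
[25.78 26.07 25.78 25.6  25.61 25.7  25.69 25.99 25.76 25.67 25.97 25.82
 25.92 25.85 25.87] 0.47039447731755424 4.916666666666667 24.999826848506927 20.7167
```

View pics/c6.png

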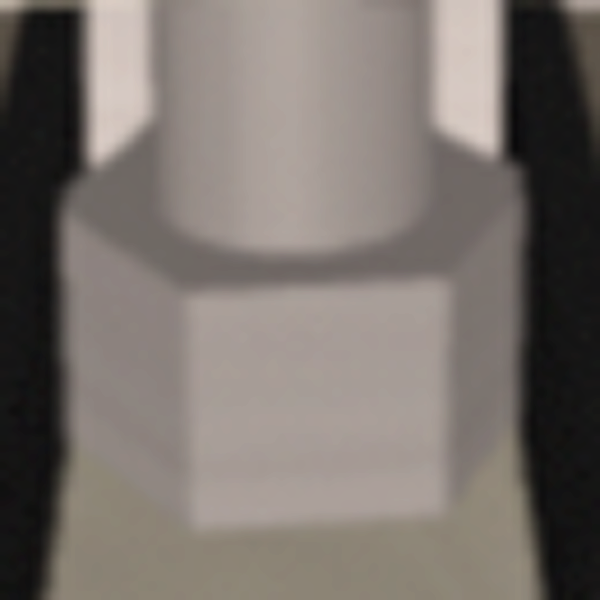

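The bolt is still, but the pads sit near the corners: a flat faces up and the width reads 25.8. I'll open slightly, let the runner carry it about 30° and regrip on the flats.

Run:
```python
from h import *
for w in (1.3,1.3,.7):
    t0=robot.observe()["t"]; grip(0.38);t1=robot.observe()["t"]; robot.hold(w);grip(0.0,35);t2=robot.observe()["t"]
    W=[]
    for _ in range(10): robot.hold(.1);s=robot.observe();W.append(s["grip_width"]*92)
    print(t1-t0,t2-t0,np.mean(W),s["grip_force"],np.round(s["contact_force"],1),s["t"])
    if np.mean(W)<23.9: break
im=shot("wrist")
cv2.imwrite("pics/c7.png",cv2.cvtColor(cv2.convertScaleAbs(cv2.resize(im[230:310,250:325],(560,600),interpolation=cv2.INTER_CUBIC),alpha=1.5),cv2.COLOR_RGB2BGR))
```

```text
0.3415999999999997 1.9665999999999997 23.859591650306214 35.00005643349141 [1.9 4.7 0.2] 23.8833
```

View pics/c7.png

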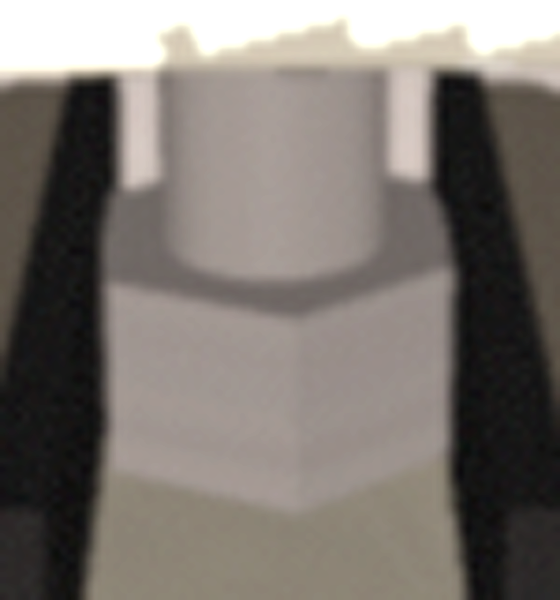

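The pads are now flat on the flats: the corner points up at (300,310) and the width reads 23.9 mm. Handing in.

Run:
```python
from h import *
robot.hold(.6);print(robot.observe()["grip_force"]);print(robot.job_done())
```

```text
35.00007047317922
the job is handed in; nothing more can be done
None
```

I turned the canister's label to the grey reader and let it go, then handed the job in holding the bolt head still across its flats at 35 N. The first bolt grip landed near the corners, so I let go for about 2 s and regripped; no judging result came back.

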